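# Tare the silver scale and switch its unit

### The arm

A 6-joint arm with a two-finger parallel gripper is mounted at the origin on the work surface. World frame = base frame: x ahead of the robot, y to its left, z up, the work surface at z = 0. Lengths are in m, angles in rad, forces in N, time in s.
With the tool pointing down it reaches from about 0.425 to 0.925 m from the base axis. Payload 12.5 kg.
Tool frame: the origin (TCP) lies at the very end of the fingers, on their centre line; the grasp point (between the pads) lies 19 mm behind it; z points along the fingers, y is the line along which they close (so a half turn about z gives the same grasp; the last joint's range is limited). The gripper opens to 85 mm and grips with 20 to 120 N. Pads are 22 mm wide; open, the fingers measure 114 mm over their backs; the gripper's body (76 mm by 85 mm) begins 54 mm behind the grasp point. The pads swing forward as they close: fully open they stand 13 mm farther back than shut.
Start: joints at [-1.227, 0.491, 1.559, -0, 1.092, -0.106], TCP at [0.272, -0.563, 0.231] pointing down, gripper open.
Joint ranges: [-3.1, 3.1], [-0.84, 2.19], [0.05, 2.79], [-1.13, 4.28], [0.06, 2.93], [-2.69, 2.69]. Speed limits (rad/s): [2.22, 2.22, 2.79, 3.14, 3.14, 3.14].

### API

Orientations are given as [roll, pitch, yaw] about the fixed x, y, z axes, in that order (R = Rz(yaw) Ry(pitch) Rx(roll)).
In Python, from workcell import observe, capture, sign_off gives the robot as it stands.
- The arm moves only by the tool arm_command, never from a script. Its argument "targets" is text: rows parted by semicolons, each of 7 numbers parted by spaces: the shift along the tool's x, y, z normalised to -1 to 1, where 1 is 0.04 m, then the turn, a rotation vector about the tool's x, y, z normalised to -1 to 1, where 1 is 0.1 rad, then the opening, from -1 (shut) to 1 (fully open). A call has 1 to 12 rows; each row shifts and turns the commanded pose from where the row before left it, along the tool's axes as they then stand; what a row does not reach is not made up. A row lasts 1/12 s, in which the tool goes at most 41.7 mm and 7.16 degrees, less where a joint would pass 70% of its speed; a pose out of reach is approached as far as the arm can. A call with a number of a shift or a turn outside -1 to 1 is refused whole. A call with a gripper value outside its range is refused whole. The fingers move at their own pace and stop on an object; "newtons" is the grip in N (left out, the last holds). Time passes only in rows, so rows that do not move let the fingers close. It gives the time, the measured TCP pose, the force, the opening and the grip force at its end, in the units of the state.
- observe(): the state, without advancing time (a new reading comes with each control period).
- capture(name): name is "scene" or "top" or "wrist"; returns a dict with "color" (420x560x3 uint8, blue, green, red), "fovy" (degrees; the focal length in pixels is half the picture's height over the tangent of half this angle, whatever the lens; pixels are square), "cx", "cy" (the principal point, pixels), "R" (3x3) and "t" (3): a world point X has camera coordinates R X + t. Camera axes: x right, y down, z forward; pixel columns grow to the right and rows downward; lengths in m; the calibration is good to about 2 mm. A picture is of the moment at which its call begins. There is no depth.
- sign_off(): hands the job in; it is judged then, once.
The state is a dict: "t": time; "joints": joint angles; "qd": joint speeds; "joint_torque": joint torques, N m; "tool_pos": TCP position; "tool_rot": TCP orientation; "force": force on the tool from outside, world axes, zero at the start; "torque": the same for the moment, N m; "grip_width": finger opening in m; "grip_force": force on a finger pad.
Only numpy, scipy, OpenCV 4.12 (cv2) and the standard library are available. Lean on these libraries where they do the work, as an engineer would, in place of code of your own. Each camera call takes 0.05 s, during which the arm holds its last target. There are 200 camera calls.

### The job

Two identical scales stand on the valuer's desk; with the fingertips, on the one that carries the sugar bowl, gently press the oblong tare key right down and let it come up, then likewise the square unit key. Leave its round power key and the whole other scale (the one with the cream jug) alone, and do not move, lift or tip the bowl or anything else on the desk. Finish with the hand clear.

Things in the scene. Friction and masses are not known exactly. Their poses are not given: they have to be found in the camera images.
- scale_a: grey bench scale carrying the sugar bowl, fixed; 220 (x) by 200 (y) mm. Origin on the desk under its middle; its x points from the key edge to the pan, y to the left seen from the key edge. In a row along the key edge, at x = -85 mm, stand three white keys: oblong tare at y = +62, round power at y = 0, square unit at y = -62 mm; deck around them 32 mm above the desk; display behind them
- scale_b: an identical scale, same axes and keys, that carries the cream jug; to be left alone
- scale_a_tare_top (a point): top centre of the oblong tare key, 16 (x) by 36 (y) mm, of scale_a (the scale under the sugar bowl). It moves with the key; axes are those of the scale. Key tops stand 42 mm above the desk and go straight down 5 mm on a spring: start to move at 1.2 N, fully down at 4 N, spring back when let go
- scale_a_unit_top (a point): top centre of the square unit key, 16 by 16 mm, of scale_a (the scale under the sugar bowl). It moves with the key; axes are those of the scale
- scale_a_power_top (a point): top centre of the round power key, 18 mm across, of scale_a (the scale under the sugar bowl). It moves with the key; axes are those of the scale
- scale_a_tare (a joint): travel of the tare key of scale_a: 0 up, 0.005 m fully down
- scale_a_unit (a joint): travel of the unit key of scale_a: 0 up, 0.005 m fully down
- scale_a_power (a joint): travel of the power key of scale_a: 0 up, 0.005 m fully down
- scale_b_tare (a joint): travel of the tare key of scale_b: 0 up, 0.005 m fully down
- scale_b_unit (a joint): travel of the unit key of scale_b: 0 up, 0.005 m fully down
- scale_b_power (a joint): travel of the power key of scale_b: 0 up, 0.005 m fully down
- scale_a_pan (a point): middle of the top of scale_a's flat metal pan, 145 (x) by 188 (y) mm, 45 mm above the desk, at x = +32.5 mm of the scale; the pan's near edge is 45 mm behind the key centres
- bowl: open round silver sugar bowl without handles, loose on scale_a's pan; 100 mm across the rim, 48 mm high, about 0.2 kg; origin under the middle of its foot
- jug: silver cream jug with a handle and a lip, loose on scale_b's pan; 66 mm across, 85 mm high; origin under the middle of its foot
- teapot: round-bellied silver teapot, loose on the desk; belly 144 mm across, 162 mm high, spout and handle 125 mm out either side along its y; origin under its middle
- coffeepot: slim silver coffee pot, loose on the desk; 100 mm across, 202 mm high, spout and handle 105 mm out either side along its y; origin under its middle
- dish: flat round silver dish, loose on the desk, 150 mm across, 18 mm high; origin under its middle
- loupe: small dark folding magnifier lying on the desk, 64 mm long, 14 mm high; origin under the middle of the lens
- spoon: silver spoon lying on the desk, 140 mm long; origin near its middle, long along its x
- pencup: brass cup with pens, loose on the desk, 72 mm across, 135 mm high with the pens; origin under its middle
Not all that is in view belongs to the job. What is shaped like the bowl but green or orange is not meant.

How it is judged:
By the outcome, as a careful person would: the job done as asked, in the order asked, and still so for the second after the job is handed in, with the robot touching nothing.
It also fails if it takes over 45 s, if anything falls off the work surface, if the arm or the gripper's body presses on something with over 40 N, if the wrist force passes 120 N, or if a joint passes its speed limit or range.

## Working session

There is one attempt and no reset: what is moved stays moved. The work goes in short steps, Python scripts to look and compute and a tool call to move; the robot and the scene stay as the last step left them, time stands still between calls to the robot, and variables do not carry over. Pictures are saved under pics/ and viewed, at most 10 in all, crops included, and the job is handed in when it is done.

Besides the shell and the picture viewer there is one more tool, called after "Request:" as name(argument=value, ...), one argument or row to a line, values as JSON. arm_command: Moves the arm, as the interface text tells. Its arguments: {"type":"object","properties":{"targets":{"type":"string"},"newtons":{"type":"number"}},"required":["targets"]}

```bash
mkdir -p pics; python3 - <<'E'
from workcell import *
import cv2,numpy as np
for n in("scene","top"):
    c=capture(n);cv2.imwrite(f"pics/{n}0.png",c["color"]);np.savez(f"{n}0.npz",**c);print(n,c["fovy"],c["cx"],c["cy"],c["R"],c["t"])
s=observe();print(s["t"],s["tool_pos"],s["tool_rot"],s["force"],s["grip_width"])
E
```

```text
scene 55.34641894166214 285.496763576947 205.46536609539342 [[ 0.80022796  0.59965594 -0.00692575]
 [ 0.49736582 -0.67008789 -0.55100768]
 [-0.33505589  0.43748712 -0.83447143]] [-0.4648548  -0.30308644  1.6843827 ]
top 49.587256353863005 276.81949117487267 210.8568399322374 [[-0.01611111 -0.99983036 -0.00892705]
 [-0.99132738  0.01713742 -0.13029328]
 [ 0.13042416  0.00675046 -0.99143531]] [-0.03249392  0.62898706  1.37413475]
0.1 [ 0.27168173 -0.56261828  0.2307848 ] [-3.14058872e+00 -6.16807427e-05  4.49843689e-01] [0.54135327 0.35233903 0.41317946] 0.08504255165052495
```

View pics/top0.png

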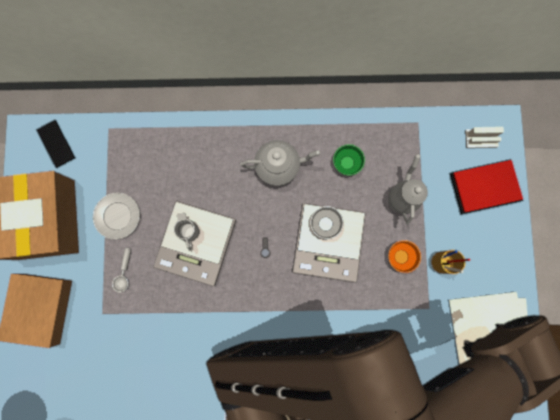

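View pics/scene0.png

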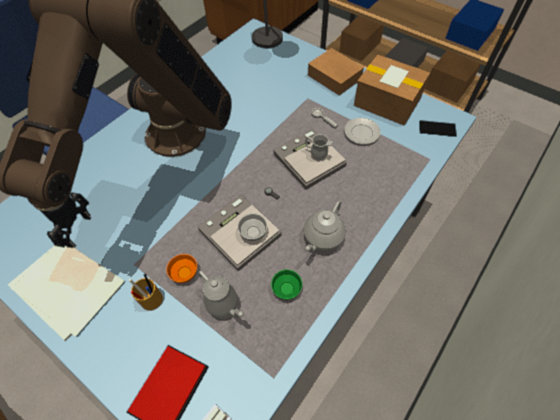

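Two candidate scales appear in the top view. At (195,243) the scale carries a vessel with a handle and lip, which is the jug. At (327,243) it carries an open round silver vessel without a handle, which is the bowl, so this should be scale_a. The green (348,160) and orange (403,256) bowls are decoys. I'll confirm this in an enlarged crop and find the keys.

```bash
cat > h.py <<'E'
import numpy as np
def cast(c,u,v,z):
    f=210/np.tan(np.radians(float(c["fovy"]))/2)
    d=c["R"].T@np.array([(u-c["cx"])/f,(v-c["cy"])/f,1]); o=-c["R"].T@c["t"]
    return o+d*(z-o[2])/d[2]
def proj(c,X):
    f=210/np.tan(np.radians(float(c["fovy"]))/2); p=c["R"]@X+c["t"]
    return f*p[:2]/p[2]+[c["cx"],c["cy"]]
E
python3 - <<'E'
import cv2,numpy as np
from h import *
c=np.load("top0.npz");im=c["color"]
crop=im[195:290,150:375];cv2.imwrite("pics/crop1.png",cv2.resize(crop,None,fx=3.5,fy=3.5,interpolation=cv2.INTER_CUBIC))
# keys: near-white blobs in the key strip of scale a
sub=im[255:285,290:365].astype(int); m=(sub.min(2)>195).astype(np.uint8)
n,l,st,ce=cv2.connectedComponentsWithStats(m)
for i in range(1,n):
    if st[i,4]>=6: u,v=ce[i]+[290,255];print(st[i],u,v,cast(c,u,v,.042))
E
```

```text
[47  0 21  4 46] 349.52173913043475 255.80434782608697 [ 0.48537963 -0.2636662   0.042     ]
[11  8 10  6 47] 305.48936170212767 265.74468085106383 [ 0.4573118  -0.12799794  0.042     ]
[34 12  5  5 21] 326.0 269.0 [ 0.44642103 -0.19040337  0.042     ]
[54 15  5  5 20] 345.7 272.05 [ 0.43621962 -0.25019532  0.042     ]
```

View pics/crop1.png

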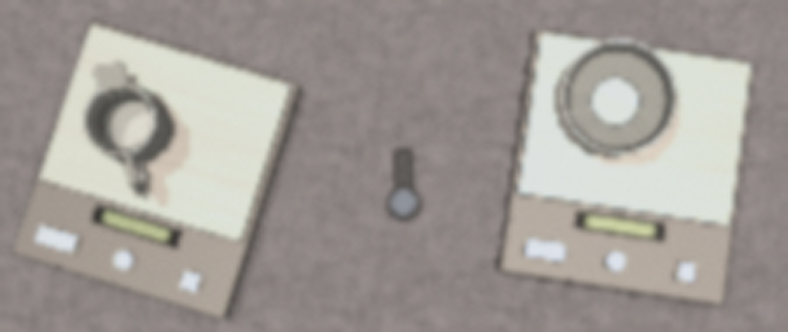

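The crop confirms it: the right-hand scale carries the open bowl without a handle, so it is scale_a. Its keys in the crop are the oblong tare at (545,250), round power at (616,261) and square unit at (686,272). In the world frame, tare is at (0.457,-0.128), unit is at (0.436,-0.250), and the scale yaw is about -0.171. Next I shut the gripper and move above the tare key.

Request:
arm_command(
  targets="0.4 -0.35 0 0 0 0 -1;0.74 -0.65 0 0 0 0 -1;0.74 -0.65 0 0 0 0 -1;0.74 -0.65 0 0 0 0 -1;0.74 -0.65 0 0 0 0 -1;0.74 -0.65 0 0 0 0 -1;0.74 -0.65 0 0 0 0 -1;0.74 -0.65 0 0 0 0 -1;0.74 -0.65 0 0 0 0 -1;0.74 -0.65 0 0 0 0 -1;0.74 -0.65 0 0 0 0 -1;0.74 -0.65 0 0 0 0 -1",
  newtons=20,
)

```text
t: 1.1
tool_pos: [0.4492, -0.1422, 0.2313]
tool_rot: [3.142, 0.0, 0.45]
force: [0.3, -0.2, 0.5]
grip_width: 0.0001
grip_force: 0.0
```

Request:
arm_command(
  targets="0.37 -0.3 0 0 0 0 -1;0 0 0 0 0 0.9 -1;0 0 0 0 0 0.9 -1;0 0 0 0 0 0.9 -1;0 0 0 0 0 0.9 -1;0 0 0 0 0 0.9 -1;0 0 0 0 0 0.9 -1;0 0 0 0 0 0.8 -1;0 0 0 0 0 0 -1;0 0 0 0 0 0 -1",
)

```text
t: 1.93
tool_pos: [0.457, -0.1269, 0.2311]
tool_rot: [-3.142, 0.0, -0.168]
force: [0.2, -0.0, 0.4]
grip_width: -0.0002
grip_force: 0.0
```

```bash
python3 - <<'E'
from workcell import *
import cv2,numpy as np
from h import *
c=capture("wrist");cv2.imwrite("pics/w1.png",c["color"]);np.savez("w1.npz",**c)
s=observe();print(s["t"],s["tool_pos"],s["tool_rot"],s["force"],s["grip_width"])
print(c["t"],-c["R"].T@c["t"])
for X in([.4573,-.128,.042],[.4464,-.1904,.042],[.4362,-.2502,.042],[*s["tool_pos"]]):print(proj(c,np.array(X)))
E
```

```text
1.9833 [ 0.45699169 -0.12687792  0.23118011] [-3.14159024e+00  2.51586542e-04 -1.67370682e-01] [0.11650352 0.00867925 0.29699301] -2.203846794354694e-05
[-0.04913703  0.41001888  0.5249538 ] [ 0.5351662  -0.140751    0.37402234]
[276.81517797 179.91508076]
[345.03015168 180.22615131]
[410.35375971 180.26954272]
[274.9714255  281.31587746]
```

View pics/w1.png

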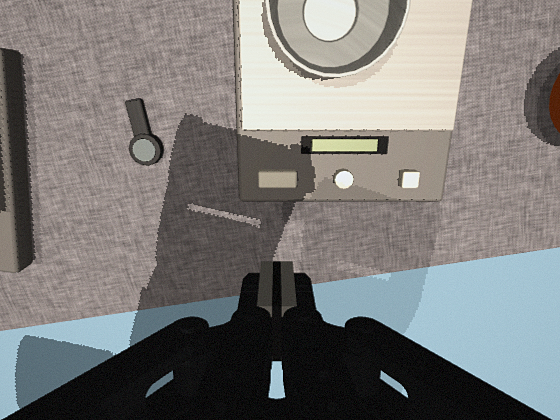

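The wrist view shows tare at (278,180), power at (344,179) and unit at (410,179). These match the projected points to within about 1 px. I descend over tare.

Request:
arm_command(
  targets="0 0.03 0.5 0 0 0 -1;0 0 0.9 0 0 0 -1;0 0 0.9 0 0 0 -1;0 0 0.8 0 0 0 -1;0 0 0.6 0 0 0 -1;0 0 0.4 0 0 0 -1;0 0 0.25 0 0 0 -1;0 0 0 0 0 0 -1;0 0 0 0 0 0 -1",
)

```text
t: 2.73
tool_pos: [0.4568, -0.1281, 0.0571]
tool_rot: [-3.141, 0.001, -0.169]
force: [0.3, -0.2, 0.1]
grip_width: 0.0001
grip_force: 0.0
```

```bash
python3 - <<'E'
from workcell import *
import cv2
c=capture("wrist");cv2.imwrite("pics/w2.png",c["color"])
s=observe();print(s["t"],s["tool_pos"],s["tool_rot"],s["force"])
E
```

```text
2.7833 [ 0.45707571 -0.12820739  0.05766838] [ 3.14145342e+00 -2.58721704e-04 -1.69023494e-01] [ 0.7407474  -0.08931725 -0.09517681]
```

View pics/w2.png

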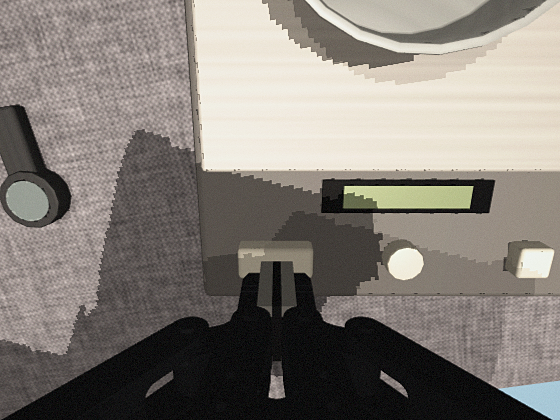

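The fingertips at (277,270) are centred on the tare key at (276,260), with power at (405,262) well clear. I press slowly.

Request:
arm_command(
  targets="0 0 0.2 0 0 0 -1;0 0 0.15 0 0 0 -1;0 0 0.03 0 0 0 -1;0 0 0.03 0 0 0 -1;0 0 0.03 0 0 0 -1;0 0 0.03 0 0 0 -1;0 0 0 0 0 0 -1;0 0 0 0 0 0 -1;0 0 0 0 0 0 -1",
)

```text
t: 3.53
tool_pos: [0.4569, -0.1281, 0.0386]
tool_rot: [3.141, -0.0, -0.17]
force: [-1.1, 0.0, 3.0]
grip_width: -0.0002
grip_force: 1.5
```

Request:
arm_command(
  targets="0 0 0.02 0 0 0 -1;0 0 0.02 0 0 0 -1;0 0 0.02 0 0 0 -1;0 0 0 0 0 0 -1;0 0 0 0 0 0 -1;0 0 0 0 0 0 -1",
)

```text
t: 4.03
tool_pos: [0.4569, -0.1281, 0.0368]
tool_rot: [3.141, -0.001, -0.17]
force: [-4.7, 1.4, 17.7]
grip_width: 0.0004
grip_force: 8.5
```

Tare has bottomed: the force jumped past 4 N to 17.7 N at z = 0.0368. I lift off and move over to unit.

Request:
arm_command(
  targets="0 0 -0.06 0 0 0 -1;0 0 -0.1 0 0 0 -1;0 0 -0.3 0 0 0 -1;0 0 -0.4 0 0 0 -1;0 0 0 0 0 0 -1;0 0.5 0 0 0 0 -1;0 0.8 0 0 0 0 -1;0 0.8 0 0 0 0 -1;0 0.6 0 0 0 0 -1;0 0.4 0 0 0 0 -1;0 0 0 0 0 0 -1;0 0 0 0 0 0 -1",
)

```text
t: 5.03
tool_pos: [0.4355, -0.2506, 0.0699]
tool_rot: [-3.141, 0.0, -0.172]
force: [-0.7, -0.1, 0.2]
grip_width: 0.0001
grip_force: 0.0
```

```bash
python3 - <<'E'
from workcell import *
import cv2
c=capture("wrist");cv2.imwrite("pics/w3.png",c["color"])
s=observe();print(s["t"],s["tool_pos"],s["tool_rot"],s["force"])
E
```

```text
5.0833 [ 0.43561916 -0.24983441  0.07005298] [-3.14121889e+00  6.46547300e-04 -1.70779074e-01] [ 0.20007235 -0.1257262   0.08137096]
```

View pics/w3.png

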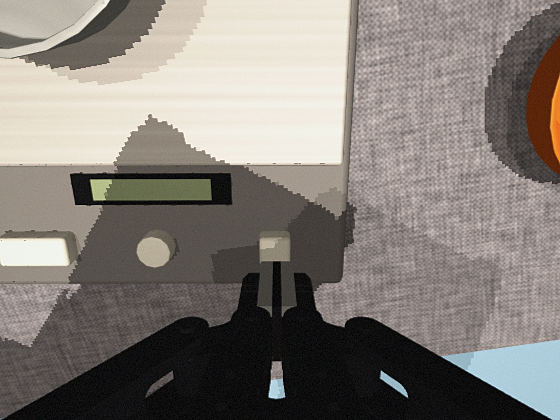

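The tare key is up again at (35,248). The fingertips are centred on the square unit key at (275,247), with round power at (156,249). I press slowly.

Request:
arm_command(
  targets="0 0 0.3 0 0 0 -1;0 0 0.25 0 0 0 -1;0 0 0.1 0 0 0 -1;0 0 0.03 0 0 0 -1;0 0 0.03 0 0 0 -1;0 0 0.03 0 0 0 -1;0 0 0.03 0 0 0 -1;0 0 0.02 0 0 0 -1;0 0 0.02 0 0 0 -1;0 0 0 0 0 0 -1;0 0 0 0 0 0 -1;0 0 0 0 0 0 -1",
)

```text
t: 6.08
tool_pos: [0.4359, -0.2503, 0.0382]
tool_rot: [3.141, -0.0, -0.17]
force: [0.7, 2.5, 3.7]
grip_width: -0.0001
grip_force: 1.6
```

Request:
arm_command(
  targets="0 0 0.02 0 0 0 -1;0 0 0.02 0 0 0 -1;0 0 0 0 0 0 -1;0 0 0 0 0 0 -1;0 0 0 0 0 0 -1",
)

```text
t: 6.5
tool_pos: [0.436, -0.2504, 0.0369]
tool_rot: [3.141, -0.001, -0.17]
force: [-0.0, 4.2, 12.1]
grip_width: -0.0001
grip_force: 5.4
```

Unit has bottomed at 12 N. I lift clear.

Request:
arm_command(
  targets="0 0 -0.06 0 0 0 -1;0 0 -0.1 0 0 0 -1;0 0 -0.3 0 0 0 -1;0 0 -0.7 0 0 0 -1;0 0 -0.9 0 0 0 -1;0 0 -0.9 0 0 0 -1;0 0 -0.9 0 0 0 -1;0 0 -0.7 0 0 0 -1;0 0 -0.4 0 0 0 -1;0 0 0 0 0 0 -1;0 0 0 0 0 0 -1;0 0 0 0 0 0 -1",
)

```text
t: 7.5
tool_pos: [0.4354, -0.2502, 0.234]
tool_rot: [-3.141, 0.001, -0.17]
force: [-0.6, 1.1, 0.5]
grip_width: 0.0001
grip_force: 0.0
```

```bash
python3 - <<'E'
from workcell import *
import cv2
c=capture("wrist");cv2.imwrite("pics/w4.png",c["color"])
s=observe();print(s["t"],s["tool_pos"],s["force"],abs(s["qd"]).max())
E
```

```text
7.55 [ 0.43540255 -0.25009302  0.2336827 ] [ 0.48738376 -0.41697182  0.01049411] 0.00451913005246039
```

View pics/w4.png

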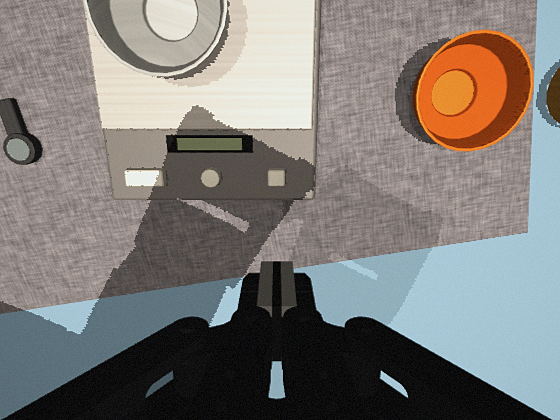

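All three keys are up, at (143,178), (210,178) and (277,178). The bowl at (160,20) looks undisturbed and the hand is clear, so I hand the job in.

```bash
python3 -c "
from workcell import *
print(sign_off())"
```

```text
the job is handed in; nothing more can be done
None
```

On the sugar-bowl scale I pressed the tare key right down (peak reading 17.7 N) and let it up, then the unit key (12.1 N); the power key, the bowl and the cream-jug scale were not touched, and the job was handed in at about 7.6 s with the hand clear.

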